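Lock the board test fixture and start the test

TASK

Lock the lid of the board test fixture: press the yellow spring catch bar down with one fingertip and, keeping it down, push the bolt's blue handle with the other fingertip until the bolt is fully home in the lid's eye; then let the catch spring back up. After that, press the green start button right down with a fingertip and move clear. Only touch and push, do not pick anything up; leave the red stop button alone and all the loose things on the bench where they are.

Things in the scene. Friction and masses are not known exactly. Their poses are not given: they have to be found in the camera images.
- fixture: Grey board test fixture, fixed (sizes in mm): base 230 (x) x 250 (y) x 45 high, origin at the centre of its underside. A shut lid with a clear window (top 61 high) covers x = -10 to +111; the rest is the bare lock strip, 45 high. The lock lies along fixture y. The lid's aluminium eye for the bolt spans y 68 to 82, x -49 to -11, and is 24 above the strip; two bolt guides are 18 above the strip.
- catch_pad: Yellow catch bar with black ribs, in mm 26 (fixture x) x 100 (fixture y) x 6 thick, its axes are the fixture's; origin at the centre of its top face, which when up lies 77 above the bench, at fixture x = -94, y = -25. It can be pressed anywhere along its length and a fingertip may slide along it while holding it down.
- catch (a joint): How far the catch is pressed down: 0 up (locks the bolt), 0.012 m at the bottom stop. Spring force 3 N at the start to 7.8 N at the bottom, it springs back by itself. A tooth on the catch blocks the bolt unless it is pressed more than 0.006 m; 0.008 to 0.011 is good.
- bolt_handle: Blue upright paddle on the bolt, in mm 28 (fixture x) x 8 (fixture y) x 46 high, axes as the fixture's; origin at the centre of its top, 103 above the bench, at fixture x = -38, y = -20 + bolt travel: 56 beyond the bar's centre line in x. Pushed on its -y side by one finger while the other stands on the bar; under its row all is below 63 above the bench (69 at the eye).
- bolt (a joint): Bolt travel towards fixture +y: 0 drawn, 0.036 m fully home (hard stop). Starts between 0 and 0.005, in a notch with some play; about 2.5 N of friction, stays where it is left. With the catch up it stops at 0.006, and once home it cannot come back below about 0.0305.
- start_box: Loose grey push-button box, 70 x 70 x 40 mm high, about 0.4 kg, white top plate, green button in its middle; origin at the centre of its underside. It stands to one side of the fixture, the stop box to the other, and they may be swapped.
- start_button_top (a point): Centre of the green button's top face, 62 mm above the bench when up, button diameter 34 mm, collar diameter 50 mm.
- start_button (a joint): How far the green button is pressed: 0 up, 0.006 m fully down; spring 1.5 N at the start, 5 N fully down, it comes back by itself. Counts as pressed from 0.004.
- stop_box: Like the start box but with a yellow top plate and a red button. Not to be pressed or moved.
- stop_button (a joint): Red stop button: 0 up, 0.006 m down. Leave alone.
- heatsink: Black finned heat sink, 40 x 36 x 24 mm high, lying loose on the fixture's lid; origin at the centre of its underside. Leave alone.
- screwdriver: Screwdriver lying on the bench; leave alone.
- flux_jar: Small jar, diameter 52 mm, 60 mm high, on the bench; origin under its centre. Leave alone.
- solder_spool: Metal spool, diameter 56 mm, 40 mm high, on the bench; origin under its centre. Leave alone.
- spare_board: Loose green circuit board 120 x 90 mm, up to 23 mm high; origin under its centre. Leave alone.
- multimeter: Black multimeter 150 x 80 x 44 mm high, lying on the bench; origin under its centre. Leave alone.

How it is judged:
By the outcome, as a careful person would: the job done as asked, in the order asked, and still so for the second after the job is handed in, with the robot touching nothing.
It also fails if it takes over 48 s, if anything falls off the work surface, if the arm or the gripper's body presses on something with over 40 N, if the wrist force passes 120 N, or if a joint passes its speed limit or range.

ROBOT

A 6-joint arm with a two-finger parallel gripper is mounted at the origin on the work surface. World frame = base frame: x ahead of the robot, y to its left, z up, the work surface at z = 0. Lengths are in m, angles in rad, forces in N, time in s.
With the tool pointing down it reaches from about 0.325 to 0.85 m from the base axis. Payload 15.5 kg.
Tool frame: the origin (TCP) lies midway between the tips of the shut fingers; the grasp point (between the pads) lies 19 mm behind it; z points along the fingers, y is the direction in which the jaws open and shut (so a half turn about z gives the same grasp; the last joint's range is limited). The gripper opens to 91 mm and grips with 3 to 60 N. Pads are 32 mm wide; open, the fingers measure 118 mm over their backs; the gripper's body (76 mm by 178 mm) begins 60 mm behind the grasp point.
Start: joints at [-1.222, 0.494, 1.345, -0, 1.302, -0.096], TCP at [0.268, -0.564, 0.214] pointing down, gripper open.
Joint ranges: [-2.91, 2.91], [-0.82, 2.16], [0.22, 2.67], [-1.22, 4.37], [0.12, 2.79], [-3.08, 3.08]. Speed limits (rad/s): [1.89, 1.89, 2.57, 3.01, 3.01, 3.01].

INTERFACE

Orientations are given as [roll, pitch, yaw] about the fixed x, y, z axes, in that order (R = Rz(yaw) Ry(pitch) Rx(roll)).
In Python, from bench import * gives the robot as it stands.
- The arm moves only by the tool servo_tool, never from a script. Its argument "motion" is a list of rows, each a list of 7 numbers: the opening, from -1 (shut) to 1 (fully open), then the shift along the tool's x, y, z in m, then the turn, a rotation vector about the tool's x, y, z in rad. A call has 1 to 8 rows; each row shifts and turns the commanded pose from where the row before left it, along the tool's axes as they then stand; what a row does not reach is not made up. A row lasts 1/10 s, in which the tool goes at most 50 mm and 8.59 degrees, less where a joint would pass 70% of its speed; a pose out of reach is approached as far as the arm can. A call with a gripper value outside its range is refused whole. The fingers move at their own pace and stop on an object; "force" is the grip in N (left out, the last holds). Time passes only in rows, so rows that do not move let the fingers close. It gives the time, the measured TCP pose, the force and the opening at its end, in the units of the state.
- get_obs(): the state, without advancing time (a new reading comes with each control period).
- read_camera(name): name is "scene" or "top" or "wrist"; returns a dict with "img" (400x640x3 uint8, blue, green, red), "range_z" (400x640 float32, m along the optical axis (not along the pixel's ray), 0 where there is no reading), "fov_y" (degrees; the focal length in pixels is half the picture's height over the tangent of half this angle, whatever the lens; pixels are square), "cx", "cy" (the principal point, pixels), "dist" ([k1, k2, p1, p2, k3] as OpenCV has them; the pictures are not rectified), "R" (3x3) and "t" (3): a world point X has camera coordinates R X + t; the wrist camera has in their place "T_tool_cam" (4x4, takes a point from camera to tool coordinates, whose origin is the TCP and whose axes are the flange's). Camera axes: x right, y down, z forward; pixel columns grow to the right and rows downward; lengths in m; the calibration is good to about 2 mm. A picture is of the moment at which its call begins: read the wrist's pose just before it.
- hand_in(): hands the job in, once; it reports no verdict.
The state is a dict: "time_s": time; "joint_positions": joint angles; "joint_velocities": joint speeds; "effort": joint torques, N m; "eef_pos": TCP position; "ee_rot": TCP orientation; "contact_force": force on the tool from outside, world axes, zero at the start; "wrist_torque": the same for the moment, N m; "width": opening from 0.0 (shut) to 1.0 (fully open).
Only numpy, scipy, OpenCV 4.12 (cv2) and the standard library are available. Lean on these libraries where they do the work, as an engineer would, in place of code of your own. Each camera call takes 0.05 s, during which the arm holds its last target. There are 200 camera calls.

## Working session

There is one attempt and no reset: what is moved stays moved. The work goes in short steps, Python scripts to look and compute and a tool call to move; the robot and the scene stay as the last step left them, time stands still between calls to the robot, and variables do not carry over. Pictures are saved under pics/ and viewed, about 8 in all and at most 12, crops included, and the job is handed in when it is done.

Besides the shell and the picture viewer there is one more tool, called after "Request:" by a JSON object that holds its "name" and its "arguments". servo_tool: Moves the arm, as the interface text tells. Its arguments: {"type":"object","properties":{"motion":{"type":"array","items":{"type":"array","items":{"type":"number"}}},"force":{"type":"number"}},"required":["motion"]}

```bash
ls; mkdir -p pics; cat > h.py <<'E'
from bench import *
import numpy as np, cv2
def K(c):
    f=200/np.tan(np.radians(c["fov_y"])/2)
    return np.array([[f,0,c["cx"]],[0,f,c["cy"]],[0,0,1.]])
def cloud(c):
    "world xyz per pixel (fixed cameras)"
    h,w=c["range_z"].shape
    u,v=np.meshgrid(np.arange(w),np.arange(h))
    p=cv2.undistortPoints(np.stack([u,v],-1).reshape(-1,1,2).astype(float),K(c),np.array(c["dist"],float)).reshape(h,w,2)
    z=c["range_z"]
    X=np.dstack([p[...,0]*z,p[...,1]*z,z])
    return (X-np.array(c["t"]))@np.array(c["R"])
def ray(c,uv,z):
    "pixels onto world plane z"
    p=cv2.undistortPoints(np.array(uv,float).reshape(-1,1,2),K(c),np.array(c["dist"],float)).reshape(-1,2)
    R=np.array(c["R"]);t=np.array(c["t"])
    d=np.c_[p,np.ones(len(p))]@R; o=-R.T@t
    return o+d*((z-o[2])/d[:,2])[:,None]
E
python3 - <<'E'
from h import *
o=get_obs();print(o)
for n in("top","scene"):
    c=read_camera(n);cv2.imwrite(f"pics/{n}0.png",c["img"]);print(n,c["fov_y"],c["dist"],c["R"],c["t"])
    np.save(n+"0.npy",c,allow_pickle=True)
E
```

```text
pics
{'time_s': 0.0, 'joint_positions': array([-1.22250067e+00,  4.94199570e-01,  1.34614143e+00, -2.82715259e-06,
        1.30250605e+00, -9.54820870e-02]), 'joint_velocities': array([ 0.0002577 ,  0.00116409, -0.0005487 , -0.00134096, -0.00155464,
        0.0017768 ]), 'effort': array([-2.34458006e-03, -8.78814268e+01, -3.81855547e+01,  7.04328180e-02,
        5.33938792e-02, -2.52200634e-04]), 'eef_pos': array([ 0.26822496, -0.5640863 ,  0.21332459]), 'ee_rot': array([-3.14034372e+00, -1.16877027e-04,  4.43778419e-01]), 'contact_force': array([-0.34033374, -0.31852745,  0.89330914]), 'wrist_torque': array([0.03291015, 0.00303292, 0.00483037]), 'width': 1.000532279806822}
top 54.049437004036115 [-0.07871936  0.          0.          0.          0.        ] [[ 0.01369718 -0.99990039  0.00340569]
 [-0.99841915 -0.01386242 -0.05447041]
 [ 0.0545122  -0.00265421 -0.99850958]] [0.01085588 0.50867751 1.33228867]
scene 48.752407348479274 [-0.00614508  0.          0.          0.          0.        ] [[-0.6170963   0.78683753 -0.00888025]
 [ 0.6263019   0.48429771 -0.61090233]
 [-0.47638019 -0.38254728 -0.79165617]] [ 0.2981668  -0.27999302  1.55938405]
```

View pics/top0.png

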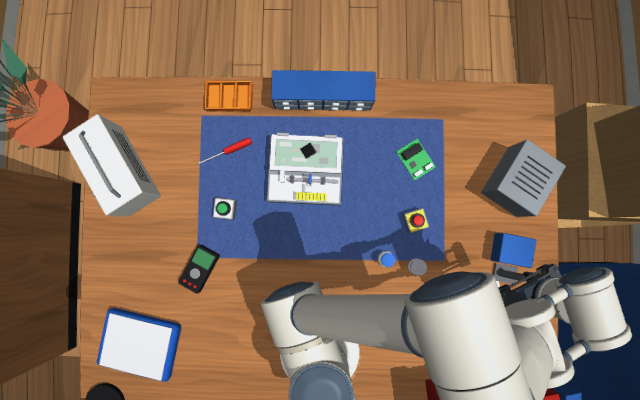

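View pics/scene0.png

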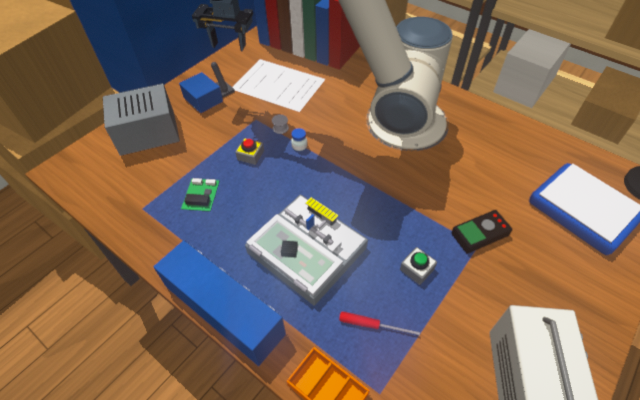

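Top view: the fixture is at about (305,168), with its lid facing away from the robot. The yellow bar is at (311,197) and the blue handle near (309,180). The green start box is at (223,209) and the red stop box at (417,221). Fixture +y is world left. Now the measurements.

```bash
python3 - <<'E'
from h import *
T=np.load("top0.npy",allow_pickle=True).item();S=np.load("scene0.npy",allow_pickle=True).item()
def hsvmask(c,lo,hi,box):
    m=cv2.inRange(cv2.cvtColor(c["img"],cv2.COLOR_BGR2HSV),np.array(lo),np.array(hi));k=np.zeros_like(m);x0,y0,x1,y1=box;k[y0:y1,x0:x1]=1;return m*k
def rep(n,c,m,z):
    cs=max(cv2.findContours(m,0,1)[0],key=cv2.contourArea)
    k=cv2.drawContours(np.zeros_like(m),[cs],-1,255,-1)
    P=cloud(c)[(k>0)]
    M=cv2.moments(k,True);uv=(M["m10"]/M["m00"],M["m01"]/M["m00"])
    q=ray(c,cs.reshape(-1,2),z)[:,:2]
    r=cv2.minAreaRect((q*1000).astype(np.float32))
    print(n,"uv",np.round(uv,1),"ray",ray(c,uv,z)[0].round(4),"rangemed",np.median(P,0).round(4),"rect",np.round(r[0],1),np.round(r[1],1),round(r[2],1))
rep("bar T",T,hsvmask(T,(20,120,120),(35,255,255),(290,185,335,210)),.077)
rep("bar S",S,hsvmask(S,(20,120,120),(35,255,255),(290,190,350,230)),.077)
rep("btn T",T,hsvmask(T,(40,80,50),(85,255,255),(205,195,240,225)),.062)
rep("btn S",S,hsvmask(S,(40,80,50),(85,255,255),(400,245,440,280)),.062)
rep("hdl T",T,hsvmask(T,(100,120,60),(130,255,255),(285,172,335,192)),.103)
rep("hdl S",S,hsvmask(S,(100,120,60),(130,255,255),(300,210,330,235)),.103)
for n,c,z in(("T",T,1),("S",S,1)):
    W=cloud(c);k=((W[...,2]>.03)&(W[...,2]<.15)&(abs(W[...,1]-.03)<.16)&(W[...,0]>.42)&(W[...,0]<.8)&(c["range_z"]>0)).astype(np.uint8)
    nn,l,s,ce=cv2.connectedComponentsWithStats(k);i=1+np.argmax(s[1:,4]);P=W[l==i]
    r=cv2.minAreaRect((P[:,:2]*1000).astype(np.float32));print("fixture",n,s[i],np.round(r[0],1),np.round(r[1],1),round(r[2],1))
a=cv2.resize(T["img"][120:225,195:355],None,fx=4.5,fy=4.5,interpolation=2)
cv2.imwrite("pics/a.png",a)
E
```

```text
bar T uv [310.3 195.9] ray [0.5321 0.038  0.077 ] rangemed [0.532  0.0391 0.0765] rect [532.2  37.4] [95.9 23.7] 88.3
bar S uv [321.4 209.3] ray [0.534  0.0379 0.077 ] rangemed [0.5339 0.0375 0.0763] rect [534.3  36.3] [98.5 27.5] 88.0
btn T uv [222.  207.9] ray [0.4894 0.331  0.062 ] rangemed [0.489  0.3308 0.061 ] rect [488.9 331.1] [33.2 33.6] 0.8
btn S uv [420.2 258.7] ray [0.4936 0.3327 0.062 ] rangemed [0.4921 0.3327 0.06  ] rect [493.9 333.7] [35.7 34.9] 37.8
hdl T uv [309.5 178. ] ray [0.5878 0.0412 0.103 ] rangemed [0.5861 0.0403 0.1033] rect [587.8  41.2] [25.9  3.2] 0.8
hdl S uv [309.6 221.2] ray [0.599  0.0494 0.103 ] rangemed [0.5924 0.0444 0.0937] rect [598.3  48.6] [45.9 14.8] 33.7
fixture T [ 267  132   77   73 5047] [628.   57.6] [250.7 235.2] 88.1
fixture S [ 245  195  123  106 6964] [630.1  59.3] [251.5 234.7] 88.6
```

View pics/a.png

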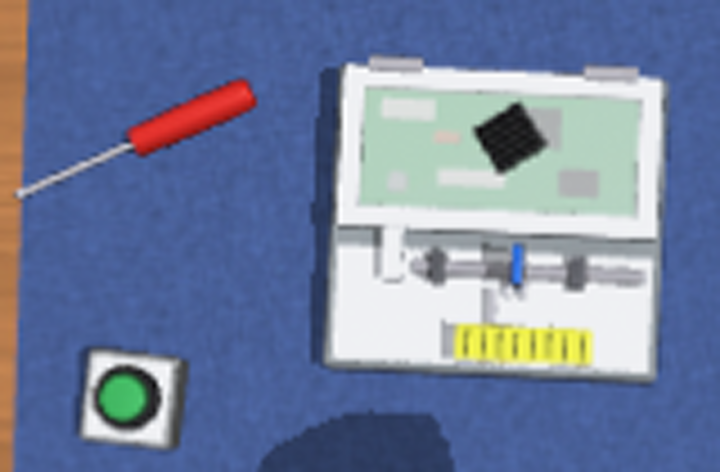

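Crop: the lock row shows the handle at about (517,262) and the bar at (525,345). The bolt travels left, towards the eye at (392,255). The estimates agree: fixture yaw is about -1.8°, bar centre about (0.533, 0.037), handle about (0.589, 0.041), button about (0.491, 0.332). I'll turn the tool first so the jaws lie along fixture x.

Request:
{"name": "servo_tool", "arguments": {"motion": [[-0.04,0,0,0,0,0,-0.137],[-0.04,0,0,0,0,0,-0.137],[-0.04,0,0,0,0,0,-0.137],[-0.04,0,0,0,0,0,-0.137],[-0.04,0,0,0,0,0,-0.137],[-0.04,0,0,0,0,0,-0.137],[-0.04,0,0,0,0,0,-0.137],[-0.04,0,0,0,0,0,-0.137]]}}

```text
time_s: 0.9
eef_pos: [0.2683, -0.5642, 0.2135]
ee_rot: [-3.141, -0.001, 1.545]
contact_force: [-0.6, -0.1, 0.5]
width: 0.478
```

Request:
{"name": "servo_tool", "arguments": {"motion": [[-0.04,0.036,0.0173,0,0,0,0],[-0.04,0.036,0.0173,0,0,0,0],[-0.04,0.036,0.0173,0,0,0,0],[-0.04,0.036,0.0173,0,0,0,0],[-0.04,0.036,0.0173,0,0,0,0],[-0.04,0.036,0.0173,0,0,0,0],[-0.04,0.036,0.0173,0,0,0,0],[-0.04,0.036,0.0173,0,0,0,0]]}}

```text
time_s: 1.7
eef_pos: [0.416, -0.2793, 0.2138]
ee_rot: [-3.141, -0.0, 1.54]
contact_force: [0.4, -0.3, 0.7]
width: 0.48
```

Request:
{"name": "servo_tool", "arguments": {"motion": [[-0.04,0.036,0.0173,0,0,0,0],[-0.04,0.036,0.0173,0,0,0,0],[-0.04,0.036,0.0173,0,0,0,0],[-0.04,0.036,0.0173,0,0,0,0],[-0.04,0.036,0.0173,0,0,0,0],[-0.04,0.036,0.0173,0,0,0,0],[-0.04,0.036,0.0173,0,0,0,0],[-0.04,0,0,0,0,0,0]]}}

```text
time_s: 2.5
eef_pos: [0.5459, -0.029, 0.2136]
ee_rot: [3.141, -0.001, 1.543]
contact_force: [-0.1, -0.2, -0.4]
width: 0.481
```

```bash
python3 - <<'E'
from h import *
o=get_obs();print(o["eef_pos"],o["ee_rot"],o["contact_force"],o["width"])
c=read_camera("wrist");cv2.imwrite("pics/w1.png",c["img"]);np.save("w1.npy",c,allow_pickle=True)
np.save("w1o.npy",o,allow_pickle=True);print(c["T_tool_cam"],c["fov_y"])
E
```

```text
[ 0.54594642 -0.02904207  0.21364051] [ 3.14119116e+00 -9.59257304e-04  1.54325098e+00] [-0.06302909 -0.22287761 -0.39579405] 0.48056389697420016
[[ 8.60534416e-04 -9.59208680e-01 -2.82697662e-01  7.99529347e-02]
 [ 9.99999465e-01  9.87592023e-04 -3.06945888e-04 -1.28283505e-04]
 [ 5.73615115e-04 -2.82697246e-01  9.59209017e-01 -1.69783357e-01]
 [ 0.00000000e+00  0.00000000e+00  0.00000000e+00  1.00000000e+00]] 71.68019886328763
```

View pics/w1.png

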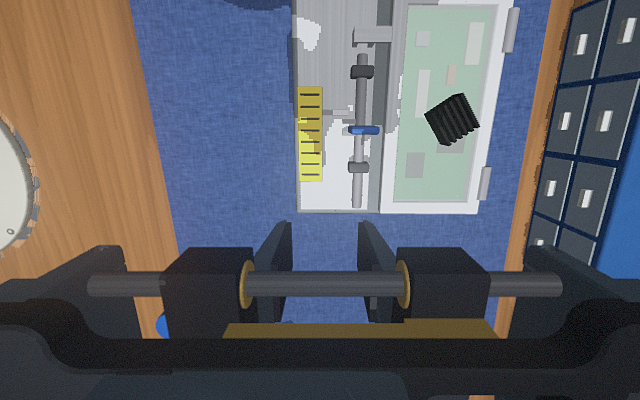

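The wrist view shows the bar at (310,133), the handle at (364,130) and the two fingers below them at about x=285 and x=365. I'll refine the positions from this view.

```bash
cat >> h.py <<'E'
from scipy.spatial.transform import Rotation as Ro
def wristcam(c,o):
    T=np.eye(4);T[:3,:3]=Ro.from_euler("xyz",o["ee_rot"]).as_matrix();T[:3,3]=o["eef_pos"]
    M=np.linalg.inv(T@np.array(c["T_tool_cam"]));c=dict(c);c["R"]=M[:3,:3];c["t"]=M[:3,3];return c
def mask(c,lo,hi,box):
    m=cv2.inRange(cv2.cvtColor(c["img"],cv2.COLOR_BGR2HSV),np.array(lo),np.array(hi));k=np.zeros_like(m);x0,y0,x1,y1=box;k[y0:y1,x0:x1]=1;return m*k
def big(m): return max(cv2.findContours(m,0,1)[0],key=cv2.contourArea).reshape(-1,2)
E
python3 - <<'E'
from h import *
o=np.load("w1o.npy",allow_pickle=True).item();c=wristcam(np.load("w1.npy",allow_pickle=True).item(),o)
W=cloud(c)
b=big(mask(c,(18,100,100),(35,255,255),(280,70,340,200)))
r=cv2.minAreaRect((ray(c,b,.077)[:,:2]*1000).astype(np.float32));print("bar",r)
k=mask(c,(100,130,60),(130,255,255),(340,110,390,150));P=W[(k>0)&(c["range_z"]>0)];print(len(P),P.min(0),P.max(0))
top=P[P[:,2]>.098];print("handle top",len(top),top.min(0),top.max(0))
hb=big(k);print(hb.min(0),hb.max(0)); print(ray(c,hb,.103).min(0),ray(c,hb,.103).max(0))
# finger points
k=(W[...,2]<.3)&(W[...,2]>.205)&(c["range_z"]>0)
for s in(range(255,330),range(330,400)):
    kk=k.copy();kk[:,[i for i in range(640) if i not in s]]=0
    P=W[kk];print("finger",len(P),P.min(0) if len(P) else 0,P.max(0) if len(P) else 0)
E
```

```text
bar ((531.3777465820312, 35.27651596069336), (97.43974304199219, 24.92613410949707), 88.27239990234375)
209 [0.57387562 0.03727336 0.06376547] [0.600638   0.04451714 0.1042848 ]
handle top 205 [0.57397975 0.03727336 0.09838915] [0.600638   0.04451714 0.1042848 ]
[351 126] [378 133]
[0.57376149 0.03732856 0.103     ] [0.60030574 0.04458318 0.103     ]
finger 2220 [ 0.51244384 -0.04520487  0.21191508] [ 0.52461598 -0.00994885  0.29952019]
finger 2320 [ 0.56715717 -0.0464872   0.21206453] [0.5801743  0.00840481 0.29999472]
```

Request:
{"name": "servo_tool", "arguments": {"motion": [[-0.04,0.021,0.006,0,0,0,0],[-0.04,0.021,0.006,0,0,0,0],[-0.04,0,0,0.03,0,0,0],[-0.04,0,0,0.03,0,0,0],[-0.04,0,0,0.03,0,0,0],[-0.04,0,0,0.02,0,0,0],[-0.04,0,0,0.01,0,0,0],[-0.04,0,0,0,0,0,0]]}}

```text
time_s: 3.35
eef_pos: [0.5569, 0.0082, 0.093]
ee_rot: [-3.139, -0.0, 1.539]
contact_force: [0.4, -1.3, 0.5]
width: 0.474
```

```bash
python3 - <<'E'
from h import *
o=get_obs();print(o["eef_pos"],o["ee_rot"],o["contact_force"],o["width"])
c=read_camera("wrist");cv2.imwrite("pics/w2.png",c["img"][60:340,160:480])
E
```

```text
[0.55687937 0.00820747 0.0929925 ] [-3.13930511e+00 -3.12162420e-05  1.53905943e+00] [ 0.43406662 -1.27085722  0.49765365] 0.4742272271008697
```

View pics/w2.png

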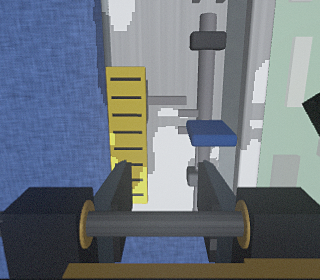

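The left finger is over the lower part of the bar and the right finger is beside the handle's -y side. I'll make a small correction and come down to the bar.

Request:
{"name": "servo_tool", "arguments": {"motion": [[-0.04,0.003,0.002,0.006,0,0,0],[-0.04,0,0,0.004,0,0,0],[-0.04,0,0,0.002,0,0,0],[-0.04,0,0,0,0,0,0]]}}

```text
time_s: 3.8
eef_pos: [0.5598, 0.0119, 0.0819]
ee_rot: [-3.141, -0.0, 1.54]
contact_force: [0.4, 0.6, 0.5]
width: 0.476
```

Request:
{"name": "servo_tool", "arguments": {"motion": [[-0.04,0,0,0.003,0,0,0],[-0.04,0,0,0.002,0,0,0],[-0.04,0,0,0,0,0,0]]}}

```text
time_s: 4.1
eef_pos: [0.5599, 0.0118, 0.0768]
ee_rot: [3.142, -0.0, 1.54]
contact_force: [0.3, -0.2, 2.2]
width: 0.479
```

Request:
{"name": "servo_tool", "arguments": {"motion": [[-0.04,0,0,0.002,0,0,0],[-0.04,0,0,0.002,0,0,0],[-0.04,0,0,0,0,0,0]]}}

```text
time_s: 4.4
eef_pos: [0.5599, 0.0118, 0.0728]
ee_rot: [3.141, -0.0, 1.54]
contact_force: [0.6, 0.3, 4.3]
width: 0.479
```

Request:
{"name": "servo_tool", "arguments": {"motion": [[-0.04,0,0,0.002,0,0,0],[-0.04,0,0,0.002,0,0,0],[-0.04,0,0,0.0015,0,0,0],[-0.04,0,0,0,0,0,0],[-0.04,0,0,0,0,0,0]]}}

```text
time_s: 4.9
eef_pos: [0.5599, 0.0118, 0.0674]
ee_rot: [3.141, -0.0, 1.54]
contact_force: [-0.9, -0.1, 6.5]
width: 0.478
```

```bash
python3 - <<'E'
from h import *
print(get_obs()["contact_force"],get_obs()["eef_pos"])
a=read_camera("wrist")["img"][60:340,160:480]
c=read_camera("scene")["img"]
cv2.imwrite("pics/s2.png",np.hstack([a,cv2.resize(c[185:255,270:350],(320,280),interpolation=2)]))
E
```

```text
[-0.91659512 -0.07082058  6.46440483] [0.55992894 0.01179685 0.06739898]
```

View pics/s2.png

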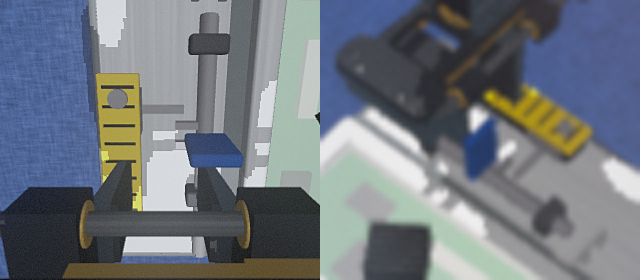

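The bar is down about 8.8 mm (6.5 N), and the right finger is just short of the blue handle. Next is the push along fixture +y (tool x).

Request:
{"name": "servo_tool", "arguments": {"motion": [[-0.04,0.005,0,0,0,0,0],[-0.04,0.005,0,0,0,0,0],[-0.04,0.004,0,0,0,0,0],[-0.04,0.004,0,0,0,0,0],[-0.04,0,0,0,0,0,0]]}}

```text
time_s: 5.5
eef_pos: [0.5607, 0.0297, 0.0675]
ee_rot: [3.141, 0.001, 1.54]
contact_force: [0.5, -0.9, 6.3]
width: 0.482
```

Request:
{"name": "servo_tool", "arguments": {"motion": [[-0.04,0.004,0,0,0,0,0],[-0.04,0.004,0,0,0,0,0],[-0.04,0.004,0,0,0,0,0],[-0.04,0.004,0,0,0,0,0],[-0.04,0,0,0,0,0,0]]}}

```text
time_s: 6.0
eef_pos: [0.5612, 0.0457, 0.0675]
ee_rot: [3.141, 0.001, 1.54]
contact_force: [0.1, -1.6, 5.8]
width: 0.479
```

Request:
{"name": "servo_tool", "arguments": {"motion": [[-0.04,0.004,0,0,0,0,0],[-0.04,0.003,0,0,0,0,0]]}}

```text
time_s: 6.2
eef_pos: [0.5614, 0.0522, 0.0675]
ee_rot: [3.141, 0.001, 1.54]
contact_force: [0.1, -7.0, 5.9]
width: 0.479
```

```bash
python3 - <<'E'
from h import *
o=get_obs();print(o["contact_force"],o["eef_pos"],o["wrist_torque"])
r=read_camera("wrist");c=wristcam(r,o)
k=mask(c,(100,130,60),(130,255,255),(310,100,420,240));W=cloud(c);P=W[(k>0)&(W[...,2]>.098)];print(P.min(0),P.max(0),np.median(P,0))
cv2.imwrite("pics/w3.png",r["img"][60:340,160:480])
E
```

```text
[ 0.14065711 -6.98593009  5.94739607] [0.56144272 0.05217699 0.06752256] [-1.34194657  0.05948468  0.04216906]
[0.56368922 0.06981839 0.09807558] [0.60233367 0.13226551 0.23722761] [0.58955932 0.07398025 0.10180115]
```

View pics/w3.png

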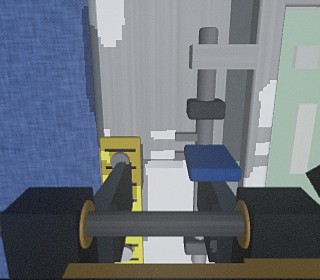

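The handle has moved about 33 mm and the bolt end is in the eye. I'll creep forward to the hard stop.

Request:
{"name": "servo_tool", "arguments": {"motion": [[-0.04,0.001,0,0,0,0,0],[-0.04,0.001,0,0,0,0,0]]}}

```text
time_s: 6.45
eef_pos: [0.5615, 0.0539, 0.0675]
ee_rot: [3.141, 0.001, 1.54]
contact_force: [0.2, -18.4, 8.0]
width: 0.48
```

Request:
{"name": "servo_tool", "arguments": {"motion": [[-0.04,0.001,0,0,0,0,0],[-0.04,0,0,0,0,0,0]]}}

```text
time_s: 6.65
eef_pos: [0.5615, 0.054, 0.0675]
ee_rot: [3.141, 0.003, 1.54]
contact_force: [-0.1, -19.7, 7.8]
width: 0.484
```

Request:
{"name": "servo_tool", "arguments": {"motion": [[-0.04,0.001,0,0,0,0,0],[-0.04,0,0,0,0,0,0]]}}

```text
time_s: 6.85
eef_pos: [0.5615, 0.0541, 0.0676]
ee_rot: [3.141, 0.004, 1.54]
contact_force: [-1.1, -28.1, 8.8]
width: 0.484
```

Hard stop at y=0.054, with the force rising to 28 N and no further motion. I'll back off and lift straight up.

Request:
{"name": "servo_tool", "arguments": {"motion": [[-0.04,-0.004,0,0,0,0,0],[-0.04,-0.003,0,0,0,0,0],[-0.04,0,0,-0.01,0,0,0],[-0.04,0,0,-0.02,0,0,0],[-0.04,0,0,-0.03,0,0,0],[-0.04,0,0,-0.03,0,0,0],[-0.04,0,0,-0.03,0,0,0],[-0.04,-0.03,0,0,0,0,0]]}}

```text
time_s: 7.65
eef_pos: [0.562, 0.0216, 0.1917]
ee_rot: [3.136, -0.0, 1.543]
contact_force: [0.4, 0.0, -0.5]
width: 0.48
```

Request:
{"name": "servo_tool", "arguments": {"motion": [[-0.04,-0.03,0,0,0,0,0],[-0.04,0,0,0,0,0,0]]}}

```text
time_s: 7.85
eef_pos: [0.559, -0.0128, 0.188]
ee_rot: [3.141, 0.001, 1.538]
contact_force: [0.1, 0.7, 0.5]
width: 0.477
```

```bash
python3 - <<'E'
from h import *
o=get_obs();print(o["contact_force"],o["eef_pos"],o["ee_rot"])
r=read_camera("wrist");c=wristcam(r,o)
W=cloud(c);k=mask(c,(100,130,60),(130,255,255),(335,80,400,180));P=W[(k>0)&(W[...,2]>.098)&(W[...,2]<.11)];print("handle",P.min(0),P.max(0))
k=mask(c,(18,100,100),(35,255,255),(270,30,340,200));P=W[(k>0)&(c["range_z"]>0)];print("bar z",np.percentile(P[:,2],[10,50,90]))
cv2.imwrite("pics/w4.png",r["img"][0:300,160:560])
E
```

```text
[0.08053715 0.72117322 0.49760055] [ 0.55901931 -0.01278399  0.18804905] [3.14123089e+00 9.08292726e-04 1.53791833e+00]
handle [0.57538359 0.07006671 0.09944123] [0.60184737 0.0782857  0.10384639]
bar z [0.07506289 0.075994   0.0768925 ]
```

View pics/w4.png

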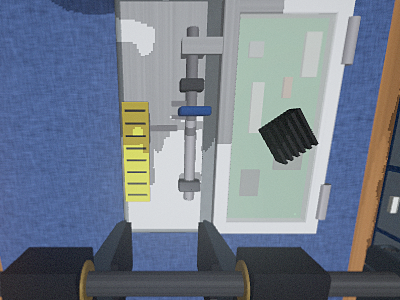

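Handle travel comes to about 35.7 mm by the geometry relative to the bar. The catch is back up (z about 0.076), and the heatsink hasn't moved. Now towards the green button, stopping short to look.

Request:
{"name": "servo_tool", "arguments": {"motion": [[-0.04,0.034,-0.0134,0,0,0,0],[-0.04,0.034,-0.0134,0,0,0,0],[-0.04,0.034,-0.0134,0,0,0,0],[-0.04,0.034,-0.0134,0,0,0,0],[-0.04,0.034,-0.0134,0,0,0,0],[-0.04,0.034,-0.0134,0,0,0,0],[-0.04,0.034,-0.0134,0,0,0,0],[-0.04,0.034,-0.0134,0,0,0,0]]}}

```text
time_s: 8.7
eef_pos: [0.4591, 0.267, 0.1876]
ee_rot: [-3.141, -0.0, 1.54]
contact_force: [0.2, 0.1, -0.6]
width: 0.478
```

Request:
{"name": "servo_tool", "arguments": {"motion": [[-0.04,0,0,0,0,0,0],[-0.04,0,0,0,0,0,0]]}}

```text
time_s: 8.9
eef_pos: [0.4597, 0.266, 0.1875]
ee_rot: [-3.141, 0.0, 1.542]
contact_force: [-0.1, -0.9, 0.3]
width: 0.479
```

```bash
python3 - <<'E'
from h import *
o=get_obs();print(o["contact_force"],o["eef_pos"],o["ee_rot"])
r=read_camera("wrist");c=wristcam(r,o)
b=big(mask(c,(40,80,50),(85,255,255),(0,0,640,260)))
print("uv",b.mean(0),"btn",cv2.minEnclosingCircle((ray(c,b,.062)[:,:2]*1000).astype(np.float32)))
W=cloud(c);k=cv2.drawContours(np.zeros((400,640),np.uint8),[b],-1,1,-1)>0;print(np.median(W[k],0))
E
```

```text
[-0.07193209 -0.87441062  0.31166378] [0.45965799 0.26604927 0.18746886] [-3.14127447e+00  2.19708519e-04  1.54223711e+00]
uv [187.32535885  71.41148325] btn ((329.3044738769531, 393.6209716796875), 37.371307373046875)
[0.31872083 0.39862375 0.03787794]
```

That picked up the multimeter's screen. I'll pick the blob nearest to the earlier button estimate instead.

```bash
python3 - <<'E'
from h import *
o=get_obs()
r=read_camera("wrist");c=wristcam(r,o)
for b in cv2.findContours(mask(c,(40,80,50),(85,255,255),(0,0,640,400)),0,1)[0]:
    if cv2.contourArea(b)<150: continue
    b=b.reshape(-1,2);q=ray(c,b,.062)[:,:2]*1000
    W=cloud(c);k=cv2.drawContours(np.zeros((400,640),np.uint8),[b],-1,1,-1)>0
    print(b.mean(0),cv2.minAreaRect(q.astype(np.float32)),np.median(W[k],0))
cv2.imwrite("pics/w5.png",r["img"])
E
```

```text
[350.82417582 132.78021978] ((489.3218994140625, 331.2115478515625), (32.17458724975586, 33.19123077392578), 88.3322982788086) [0.48937134 0.33158933 0.06075728]
[186.39712919  71.0861244 ] ((329.3477783203125, 393.382568359375), (59.97876739501953, 46.86308670043945), 62.60135269165039) [0.31864908 0.39852279 0.0378457 ]
```

View pics/w5.png

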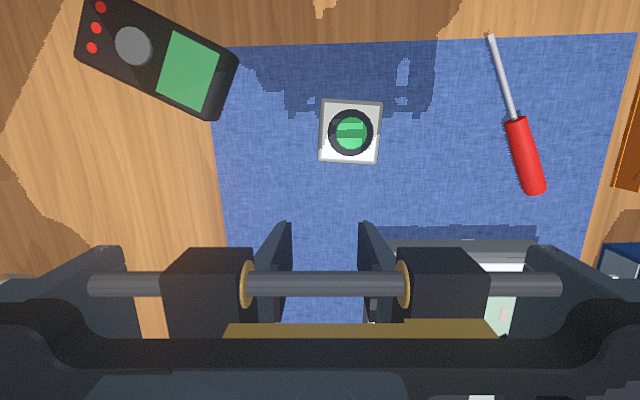

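The button is at pixel (351,133), which gives (0.4895, 0.3315). I'll bring the right finger over it.

Request:
{"name": "servo_tool", "arguments": {"motion": [[-0.04,0.033,0.0005,0,0,0,0],[-0.04,0.0325,0,0,0,0,0],[-0.04,0,0,0.03,0,0,0],[-0.04,0,0,0.03,0,0,0],[-0.04,0,0,0.03,0,0,0],[-0.04,0,0,0.02,0,0,0],[-0.04,0,0,0.008,0,0,0],[-0.04,0,0,0,0,0,0]]}}

```text
time_s: 9.8
eef_pos: [0.463, 0.3296, 0.0688]
ee_rot: [-3.14, 0.001, 1.539]
contact_force: [-0.2, -0.6, 0.5]
width: 0.479
```

Request:
{"name": "servo_tool", "arguments": {"motion": [[-0.04,0,0,0,0,0,0]]}}

```text
time_s: 9.9
eef_pos: [0.4636, 0.3304, 0.0703]
ee_rot: [3.141, -0.001, 1.539]
contact_force: [0.5, 0.1, 0.7]
width: 0.48
```

Request:
{"name": "servo_tool", "arguments": {"motion": [[-0.04,0.001,-0.001,0.005,0,0,0],[-0.04,0,0,0.003,0,0,0],[-0.04,0,0,0.002,0,0,0],[-0.04,0,0,0,0,0,0]]}}

```text
time_s: 10.3
eef_pos: [0.4623, 0.3317, 0.0595]
ee_rot: [3.141, -0.0, 1.54]
contact_force: [0.4, 0.9, 3.3]
width: 0.481
```

Request:
{"name": "servo_tool", "arguments": {"motion": [[-0.04,0,0,0.002,0,0,0],[-0.04,0,0,0.001,0,0,0],[-0.04,0,0,0,0,0,0]]}}

```text
time_s: 10.6
eef_pos: [0.4623, 0.3317, 0.0565]
ee_rot: [3.141, -0.0, 1.54]
contact_force: [1.0, 3.1, 5.0]
width: 0.477
```

Request:
{"name": "servo_tool", "arguments": {"motion": [[-0.04,0,0,0.001,0,0,0],[-0.04,0,0,0,0,0,0]]}}

```text
time_s: 10.8
eef_pos: [0.4623, 0.3317, 0.0561]
ee_rot: [3.141, -0.001, 1.54]
contact_force: [-1.6, 0.2, 13.9]
width: 0.479
```

The button bottomed at z=0.056, with 5 N just before the stop and 14 N on it. Now lifting clear.

Request:
{"name": "servo_tool", "arguments": {"motion": [[-0.04,0,0,-0.005,0,0,0],[-0.04,0,0,-0.01,0,0,0],[-0.04,0,0,-0.03,0,0,0],[-0.04,0,0,-0.03,0,0,0],[-0.04,0,0,-0.03,0,0,0],[-0.04,0,0,-0.03,0,0,0],[-0.04,-0.04,-0.02,0,0,0,0],[-0.04,-0.03,-0.02,0,0,0,0]]}}

```text
time_s: 11.6
eef_pos: [0.4192, 0.2617, 0.1913]
ee_rot: [3.141, -0.0, 1.54]
contact_force: [0.1, -1.1, 0.3]
width: 0.478
```

Request:
{"name": "servo_tool", "arguments": {"motion": [[-0.04,0,-0.02,0,0,0,0],[-0.04,0,0,0,0,0,0],[-0.04,0,0,0,0,0,0],[-0.04,0,0,0,0,0,0]]}}

```text
time_s: 12.0
eef_pos: [0.4005, 0.2637, 0.1906]
ee_rot: [3.141, -0.0, 1.54]
contact_force: [-0.1, 0.4, 0.5]
width: 0.478
```

```bash
python3 - <<'E'
from h import *
o=get_obs();print(o["time_s"],o["contact_force"],o["eef_pos"],abs(o["joint_velocities"]).max())
r=read_camera("wrist");c=wristcam(r,o);W=cloud(c)
for b in cv2.findContours(mask(c,(40,80,50),(85,255,255),(0,0,640,400)),0,1)[0]:
    if cv2.contourArea(b)<150: continue
    k=cv2.drawContours(np.zeros((400,640),np.uint8),[b],-1,1,-1)>0;print("green",np.median(W[k],0))
s=read_camera("scene");cv2.imwrite("pics/s9.png",s["img"])
E
```

```text
12.0 [-0.09977153  0.42027943  0.47628574] [0.40053595 0.26365073 0.19059876] 0.006713654221829084
green [0.48811516 0.33181604 0.06072861]
green [0.31853426 0.3985582  0.03778554]
```

View pics/s9.png

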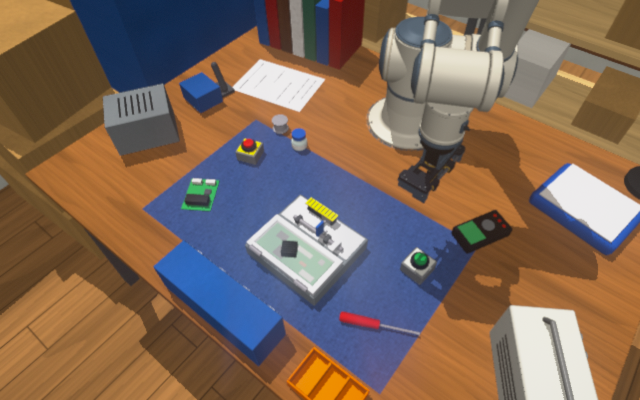

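The final view shows the arm clear and everything in place: bar up at (321,210), handle moved at (319,226), start box at (420,262), stop box at (249,150). Handing in.

```bash
python3 -c "
from bench import *
print(hand_in())"
```

```text
the job is handed in; nothing more can be done
None
```

The lid is locked and the green start button was pressed right down afterwards. I handed the job in at about 12 s of the 48 s allowed; it gave no verdict.

- **Catch and bolt:** I pressed the catch about 8.8 mm (6.5 N) with one fingertip. The other fingertip pushed the blue handle until it met the hard stop, where the force rose to about 28 N with no further motion.
- **After backing off:** From the wrist camera, the bolt travel is about 35.7 mm of 36 mm. The bar is back up at 76 mm against a nominal 77 mm.
- **Start button:** It bottomed at a fingertip height of 56 mm, which is 6 mm down, with 5 N just before the stop and 14 N on it. It came back up, and the box had not visibly moved.
- **Last picture:** The arm is clear with about zero force. The stop box and the loose things look to be where they were. I judged that by eye and did not measure each one.
- **Check that went wrong:** My first search for the green button picked up the multimeter's screen instead. I noticed this and corrected it before moving.

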